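# Set the vice stop and lock it with its cam lever

### The job

The bar in the small vice is where it belongs, so set the work stop to it for the next bars: push the stop rod gently along by its knob until the ball of its stop screw bears lightly on the end of the bar, without shifting the bar in the vice, and leave it touching. Then swing the open cam lever over until it snaps past centre and lies shut on its clamp block, so that the rod is locked there; push the lever no harder than it takes, and leave the things lying around where they are.

Things in the scene. Friction and masses are not known exactly. Their poses are not given: they have to be found in the camera images.
- stop_fixture: fixed jig: plywood board 185x275x44 mm with a blue machine vice and an aluminium clamp block with the stop rod through it. Origin on the bench below the rod's axis; x away from the robot (within 0.28 rad), y along the rod from bar to knob, z up. In mm: rod axis x=0, z=84; board x -135..50, y -145..130; block x -24..36, y 3..31, z up to 109; vice x -126..31, y -123..-59, z up to 92
- stop_rod: steel rod 10 mm thick, 165 mm long with its knob, sliding lengthwise in the clamp block; ribbed knob 24 mm in diameter and 24 mm long. Origin at the end that faces the bar, y to the knob. It carries the stop screw (ball end 11 mm) in that end. Lever open: it slides with about 2 N of drag and stays where it is left; lever shut: it holds over 25 N
- knob_end (a point): centre of the free end face of the rod's knob, 165 mm from rod_end; pushed here along -y of stop_fixture the rod slides to the bar. The block is 125 to 135 mm from this face at the start and at least 90 mm at the end
- bar: steel bar 14x80x24 mm with two small holes, held between the vice's jaws, its 80 mm along y of stop_fixture; origin at the centre of its underside. It is only nipped: pushed endways with over about 12 N it slips in the jaws
- cam_lever: black cam lever 18 mm wide, 87 mm long, on top of the clamp block. Origin on its hinge axis, which lies along y of stop_fixture. Throwing it takes most effort at about 1.0 rad: 1 N m, some 15 N at 65 mm from the hinge, more nearer to it
- lever_hinge (a point): centre of the lever's hinge pin; in stop_fixture (mm) x = 20, y = 17, z = 128. Does not move
- lever_tip (a point): end of the lever's paddle, middle of its 7 mm thickness, 87 mm from the hinge. The lever's back, on which to push, is the side that faces away from the robot when open and up when shut; 65 mm from the hinge it lies 3 mm behind the line from hinge to tip
- lever_angle (a joint): Hinge to tip points (1.23 + lever_angle) rad up from +x in stop_fixture's x-z plane. About 0.2 = open, standing up; it grows as the lever swings over towards the robot and down; 1.78 = shut on its stop, nearly level along -x. The cam pushes back from about 0.3 on; dead centre is about 1.6: let go before it springs open, after it snaps shut and stays
- bar_next_1: loose steel bar like the one in the vice, lying on the board in front of the block; origin at the centre of its underside
- bar_next_2: the same, lying next to it
- bearing: ball bearing 45 mm in diameter and 14 mm thick, lying on the board; origin at the centre of its underside
- oil_bottle: yellowish oil bottle with red spout, 42 mm in diameter, 128 mm tall, standing on the bench off the board's front left corner; origin at the centre of its foot
- rod_end (a point): end of the rod that faces the bar, on its axis. The ball-ended stop screw stands out of it towards the bar by 12 to 24 mm, set differently each time and not measured; between its ball and the bar there are 13 to 45 mm at the start

How it is judged:
By the outcome, as a careful person would: the job done as asked, in the order asked, and still so for the second after the job is handed in, with the robot touching nothing.
It also fails if it takes over 51 s, if anything falls off the work surface, if the arm or the gripper's body presses on something with over 40 N, if the wrist force passes 120 N, or if a joint passes its speed limit or range.

### The arm

A 6-joint arm with a two-finger parallel gripper is mounted at the origin on a cart in front of the work surface, level with it; the furniture and walls round the work are solid. World frame = base frame: x ahead of the robot, y to its left, z up, the work surface at z = 0. Lengths are in m, angles in rad, forces in N, time in s.
With the tool pointing down it reaches from about 0.35 to 0.925 m from the base axis. Payload 6.4 kg.
Tool frame: the origin (TCP) lies at the very end of the fingers, on their centre line; the grasp point (between the pads) lies 19 mm behind it; z points along the fingers, y is the line along which they close (so a half turn about z gives the same grasp; the last joint's range is limited). The gripper opens to 94 mm and grips with 3 to 60 N. Pads are 16 mm wide; open, the fingers measure 119 mm over their backs; the gripper's body (75 mm by 177 mm) begins 78 mm behind the grasp point.
Start: joints at [-1.28, 0.245, 1.558, -0, 1.339, -0.174], TCP at [0.291, -0.581, 0.205] pointing down, gripper open.
Joint ranges: [-3.13, 3.13], [-1.02, 2.26], [0.13, 2.54], [-0.95, 4.09], [0.21, 2.88], [-2.74, 2.74]. Speed limits (rad/s): [2.57, 2.57, 3.14, 3.14, 3.14, 3.14].

### API

Orientations are given as a unit quaternion [x, y, z, w].
In Python, from rig import arm gives the robot as it stands.
- The arm moves only by the tool apply_moves, never from a script. Its argument "deltas" is a list of rows, each a list of 7 numbers: the turn, a rotation vector about the world's x, y, z in rad, then the shift along the world's x, y, z in m, then the closure in counts, from 0 (fully open) to 255 (shut). In form: [[ax, ay, az, dx, dy, dz, fingers], ...]. A call has 1 to 20 rows; each row shifts and turns the commanded pose from where the row before left it; what a row does not reach is not made up. A row lasts 1/10 s, in which the tool goes at most 50 mm and 8.59 degrees, less where a joint would pass 70% of its speed; a pose out of reach is approached as far as the arm can. A call with a gripper value outside its range is refused whole. The fingers move at their own pace and stop on an object; the grip force is fixed at half the most. Time passes only in rows, so rows that do not move let the fingers close. It gives the time, the measured TCP pose, the force, the opening and the grip force at its end, in the units of the state.
- arm.observe(): the state, without advancing time (a new reading comes with each control period).
- arm.capture(name): name is "side" or "top" or "wrist"; returns (picture, depth): 480x640x3 uint8, blue, green, red; 480x640 float32, m along the optical axis (not along the pixel's ray), 0 where there is no reading.
- arm.camera_info(name): a dict with "vertical_fov" (degrees; the focal length in pixels is half the picture's height over the tangent of half this angle, whatever the lens; pixels are square), "cx", "cy" (the principal point, pixels), "T" (4x4, takes a point from camera to world coordinates). Camera axes: x right, y down, z forward; pixel columns grow to the right and rows downward; lengths in m; the calibration is good to about 2 mm. The wrist camera is an equidistant fisheye: a pixel r from the principal point sees the ray r / f radians off the axis. A picture is of the moment at which its call begins: read the wrist's pose just before it. camera_info takes no time and is no camera call; for the wrist camera it gives the pose at the moment of the call.
- arm.finish_job(): hands the job in; it is judged then, once.
The state is a dict: "time_s": time; "q": joint angles; "joint_vel": joint speeds; "effort": joint torques, N m; "ee_pos": TCP position; "tcp_rot": TCP orientation; "ft_force": force on the tool from outside, world axes, zero at the start; "ft_torque": the same for the moment, N m; "finger_gap": opening from 0.0 (shut) to 1.0 (fully open); "gripper_force": force on a finger pad.
Only numpy, scipy, OpenCV 4.12 (cv2) and the standard library are available. Lean on these libraries where they do the work, as an engineer would, in place of code of your own. Each camera call takes 0.05 s, during which the arm holds its last target. There are 200 camera calls.

## Working session

There is one attempt and no reset: what is moved stays moved. The work goes in short steps, Python scripts to look and compute and a tool call to move; the robot and the scene stay as the last step left them, time stands still between calls to the robot, and variables do not carry over. Pictures are saved under pics/ and viewed, at most 10 in all, crops included, and the job is handed in when it is done.

Besides the shell and the picture viewer there is one more tool, called as name([rows], argument=value, ...), one row to a line, values as JSON. apply_moves: Moves the arm, as the interface text tells. Its arguments: {"type":"object","properties":{"deltas":{"type":"array","items":{"type":"array","items":{"type":"number"}}}},"required":["deltas"]}

```bash
ls; mkdir -p pics; python3 - <<'E'
from rig import arm
import cv2,numpy as np
print(arm.observe())
for n in ("side","top"):
    im,d=arm.capture(n); cv2.imwrite(f"pics/{n}0.png",im); np.savez(f"{n}0.npz",im=im,d=d,**{k:v for k,v in arm.camera_info(n).items()})
    print(n,arm.camera_info(n))
E
```

```text
pics
{'time_s': 0.0, 'q': array([-1.28008137e+00,  2.45809410e-01,  1.55897750e+00, -1.33997364e-05,
        1.33866751e+00, -1.74107112e-01]), 'joint_vel': array([-0.00109221, -0.00010705,  0.00097566, -0.00048379, -0.00126153,
        0.00081072]), 'effort': array([ 5.81369786e-04, -4.15835738e+01, -3.14600122e+01,  6.84865471e-02,
        3.31480382e-02, -1.42543117e-04]), 'ee_pos': array([ 0.29120024, -0.58047198,  0.20436796]), 'tcp_rot': array([ 9.73113126e-01,  2.30325809e-01, -6.07511979e-05, -9.28924058e-04]), 'ft_force': array([-0.36402224,  0.6927318 ,  0.74769414]), 'ft_torque': array([-0.0401217 ,  0.01553944,  0.02160428]), 'gripper_force': 0.0, 'finger_gap': 1.000275716509776}
side {'vertical_fov': 49.6205369851893, 'cx': 316.8458892636189, 'cy': 232.64514775980118, 'T': array([[-0.82072751, -0.18594515,  0.54021362,  0.07964901],
       [-0.57077817,  0.30803021, -0.76113709,  0.83568419],
       [-0.02487236, -0.93302829, -0.3589423 ,  0.44557108],
       [ 0.        ,  0.        ,  0.        ,  1.        ]])}
top {'vertical_fov': 45.49271068707275, 'cx': 322.1651672403783, 'cy': 233.3696172779323, 'T': array([[ 0.0769187 , -0.97251813,  0.21975441,  0.34190192],
       [-0.99702751, -0.07600664,  0.01261509,  0.174589  ],
       [ 0.00443439, -0.22007153, -0.97547366,  0.96227953],
       [ 0.        ,  0.        ,  0.        ,  1.        ]])}
```

View pics/side0.png

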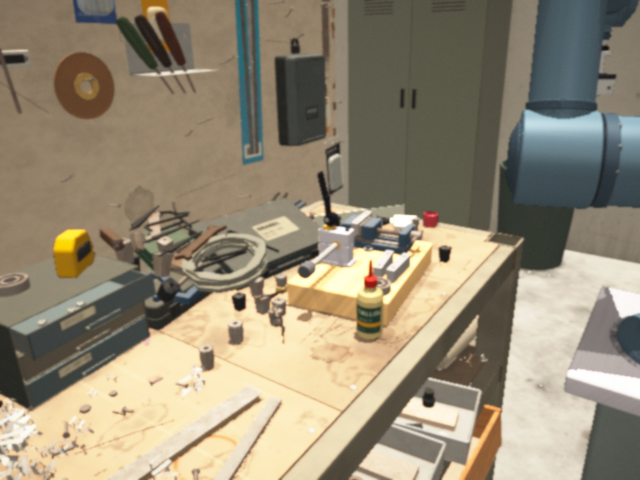

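View pics/top0.png

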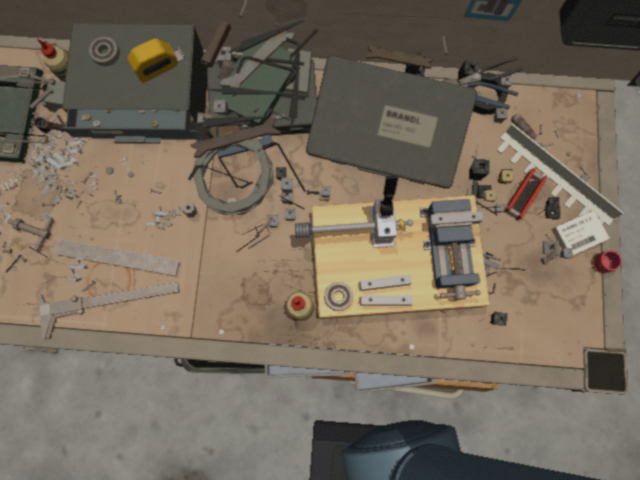

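```bash
cat > h.py <<'E'
import numpy as np,cv2
def cloud(d,info):
    f=240/np.tan(np.radians(info['vertical_fov'])/2)
    v,u=np.mgrid[:480,:640]
    P=np.stack([(u-info['cx'])/f*d,(v-info['cy'])/f*d,d],-1)
    T=info['T']; return P@T[:3,:3].T+T[:3,3]
def rot(yaw): c,s=np.cos(yaw),np.sin(yaw); return np.array([[c,-s],[s,c]])
E
python3 - <<'E'
import numpy as np,cv2
from h import *
z=np.load('top0.npz'); P=cloud(z['d'],z); im=z['im']
roi=np.zeros((480,640),bool); roi[190:325,285:500]=1
m=roi&(abs(P[...,2]-.044)<.006)
r=cv2.minAreaRect((P[m][:,:2]*1000).astype(np.float32)); print('board',m.sum(),r,cv2.boxPoints(r).tolist())
# rod + knob strip
m=np.zeros_like(roi); m[215:245,292:400]=1; m&=(P[...,2]>.075)&(P[...,2]<.1)
q=P[m]; print('rod',len(q),q.min(0),q.max(0)); 
c=q[:,:2].mean(0); w=np.linalg.svd(q[:,:2]-c)[2][0] if 0 else np.linalg.eigh(np.cov(q[:,:2].T))[1][:,-1]; print(c,w,np.arctan2(w[0],w[1]))
m=np.zeros_like(roi); m[195:250,365:400]=1; m&=(abs(P[...,2]-.109)<.004)
r=cv2.minAreaRect((P[m][:,:2]*1000).astype(np.float32)); print('block',m.sum(),r)
m=np.zeros_like(roi); m[165:225,375:405]=1; m&=(P[...,2]>.13)
q=P[m]; print('lever',len(q),q.min(0),q.max(0), q[q[:,2]>.18].mean(0))
cv2.imwrite('pics/topc.png',cv2.resize(im[160:325,280:510],None,fx=3.4,fy=3.4,interpolation=cv2.INTER_CUBIC))
E
```

```text
board 11768 ((537.7889404296875, 64.01842498779297), (214.7523193359375, 352.3972473144531), 8.598671913146973) [[405.27581787109375, 222.18246459960938], [457.96356201171875, -126.25376892089844], [670.3020629882812, -94.14561462402344], [617.6143188476562, 254.29061889648438]]
rod 774 [0.53040256 0.06583329 0.07523859] [0.57525369 0.22931131 0.09996165]
[0.54812186 0.16295979] [-0.09877687  0.99510961] -0.0989382042316866
block 450 ((567.78857421875, 90.27220153808594), (59.627899169921875, 28.2418270111084), 8.69864273071289)
lever 489 [0.34190192 0.08188058 0.13033172] [0.60108782 0.174589   0.96227953] [0.5867003  0.0963992  0.21909907]
```

View pics/topc.png

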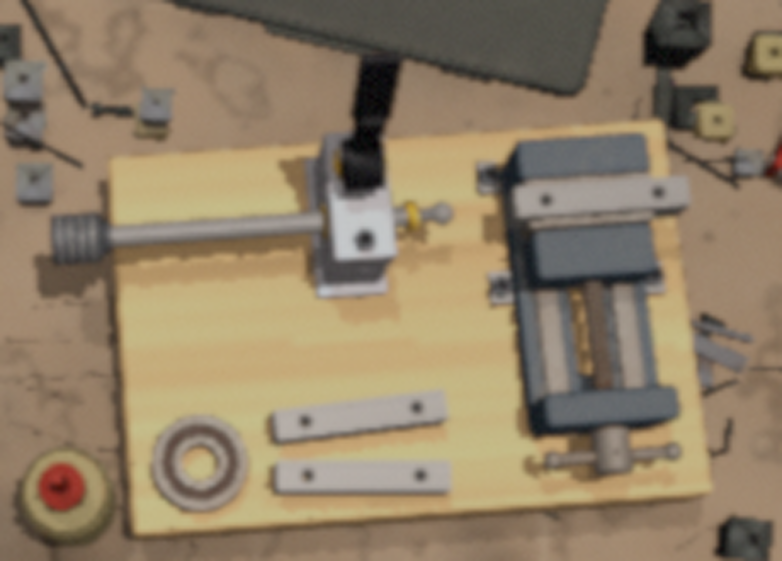

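```bash
cat >> h.py <<'E'
def pix2plane(info,u,v,zp):
    f=240/np.tan(np.radians(info['vertical_fov'])/2)
    T=info['T']; r=T[:3,:3]@np.array([(u-info['cx'])/f,(v-info['cy'])/f,1]); o=T[:3,3]
    return o+r*(zp-o[2])/r[2]
E
python3 - <<'E'
import numpy as np
from h import *
z=np.load('top0.npz'); P=cloud(z['d'],z)
cr=lambda u,v:(280+(u+.5)/3.4-.5,160+(v+.5)/3.4-.5)
B=[pix2plane(z,*cr(*p),.044)[:2] for p in [(110,157),(660,122),(712,490),(133,536)]]
print(np.round(B,4)); 
for a,b in((1,0),(2,3)): d=B[b]-B[a]; print('yaw',np.arctan2(-d[0],d[1]),np.hypot(*d))
for a,b in((2,1),(3,0)): d=B[b]-B[a]; print('yaw',np.arctan2(d[1],d[0]),np.hypot(*d))
L=[(50,240,.084),(105,237,.084),(320,222,.084),(440,213,.084),(451,213,.084),(512,200,.0945),(690,192,.0945)]
for p in L: print(p,pix2plane(z,*cr(*p[:2]),p[2]).round(4))
for y in (.07,.08,.09,.10):pass
for rng,name in(((210,250,292,312),'knob'),((215,240,315,370),'rod'),((195,250,370,400),'blk')):
    a,b,c,d=rng; q=P[a:b,c:d]; zz=q[...,2]
    m=(zz>.07)&(zz<.115); print(name,m.sum(),q[m].min(0),q[m].max(0),np.median(q[m],0))
# bar end height
q=P[200:225,430:485]; print('bartop', np.percentile(q[...,2],[50,90,99]))
E
```

```text
[[ 0.5943  0.2069]
 [ 0.6332 -0.0612]
 [ 0.4543 -0.089 ]
 [ 0.4118  0.1813]]
yaw 0.14409520671362014 0.2708989053862579
yaw 0.15601560857181818 0.27366062118611356
yaw 0.1544456429176901 0.18098452094336945
yaw 0.13937828362886853 0.18423894337301594
(50, 240, 0.084) [0.5414 0.23   0.084 ]
(105, 237, 0.084) [0.5448 0.2047 0.084 ]
(320, 222, 0.084) [0.5597 0.1058 0.084 ]
(440, 213, 0.084) [0.5684 0.0504 0.084 ]
(451, 213, 0.084) [0.5688 0.0453 0.084 ]
(512, 200, 0.0945) [0.5744 0.0191 0.0945]
(690, 192, 0.0945) [ 0.5846 -0.0626  0.0945]
knob 242 [0.53040256 0.20335379 0.08281211] [0.55610818 0.22931131 0.09858751] [0.54068754 0.21629594 0.09304532]
rod 347 [0.541461   0.11311157 0.0810934 ] [0.56162489 0.19807459 0.09225219] [0.5514601  0.15547579 0.08734798]
blk 697 [0.53655522 0.06583329 0.07000421] [0.59618663 0.11214504 0.11492396] [0.556884  0.0933269 0.1071682]
bartop [0.09133428 0.09725447 0.09979307]
```

The side and top pictures show the rod's knob to the left of the block. In the top crop the knob face is at (50,240), the ball tip at (451,213) and the bar end at (512,200). The lever stands up behind the block at (360,160)–(378,60). The fit gives fixture yaw ≈ 0.148, origin ≈ (0.5644, 0.0729), knob face at y ≈ 159 mm and a gap of about 27 mm.

apply_moves([
  [0,0,-0.0158,0.0122,0.0423,0.02,255],
  [0,0,-0.0158,0.0122,0.0423,0.02,255],
  [0,0,-0.0158,0.0122,0.0423,0.02,255],
  [0,0,-0.0158,0.0122,0.0423,0.02,255],
  [0,0,-0.0158,0.0122,0.0423,0.02,255],
  [0,0,-0.0158,0.0122,0.0423,0.02,255],
  [0,0,-0.0158,0.0122,0.0423,0,255],
  [0,0,-0.0158,0.0122,0.0423,0,255],
  [0,0,-0.0158,0.0122,0.0423,0,255],
  [0,0,-0.0158,0.0122,0.0423,0,255],
  [0,0,-0.0158,0.0122,0.0423,0,255],
  [0,0,-0.0158,0.0122,0.0423,0,255],
  [0,0,-0.0158,0.0122,0.0423,0,255],
  [0,0,-0.0158,0.0122,0.0423,0,255],
  [0,0,-0.0158,0.0122,0.0423,0,255],
  [0,0,-0.0158,0.0122,0.0423,0,255],
  [0,0,-0.0158,0.0122,0.0423,0,255],
  [0,0,-0.0158,0.0122,0.0423,0,255],
  [0,0,-0.0158,0.0122,0.0423,0,255],
  [0,0,-0.0158,0.0122,0.0423,0,255],
])

```text
time_s: 2.1
ee_pos: [0.5353, 0.2669, 0.3249]
tcp_rot: [0.997, 0.074, -0.0, 0.0]
ft_force: [-0.1, -0.3, -0.3]
finger_gap: 0.0
gripper_force: 0.0
```

```bash
cat >> h.py <<'E'
def state():
    from rig import arm
    from scipy.spatial.transform import Rotation as R
    s=arm.observe(); p=s['ee_pos']; l=rot(.148).T@(p[:2]-[.5644,.0729])
    x=R.from_quat(s['tcp_rot']).as_matrix()
    print('t',s['time_s'],'loc mm',(l*1000).round(1),'z',round(p[2],4),'yaw',round(np.arctan2(x[1,0],x[0,0]),4),'zax',x[:,2].round(3),'F',s['ft_force'].round(2),'Floc',(rot(.148).T@s['ft_force'][:2]).round(2),'q',s['q'].round(2),'gap',round(s['finger_gap'],3))
E
python3 -c "
from h import *;state()
from rig import arm
i=arm.camera_info('wrist');im,d=arm.capture('wrist');cv2.imwrite('pics/w1.png',im);np.savez('w1.npz',im=im,d=d,**i);print(i)"
```

```text
t 2.1 loc mm [ -0.2 196.1] z 0.3249 yaw 0.1485 zax [-0.001 -0.    -1.   ] F [-0.12 -0.26 -0.27] Floc [-0.16 -0.24] q [ 0.27  0.05  1.56 -0.    1.53  1.7 ] gap 0.0
{'vertical_fov': 65.70646984690485, 'cx': 322.6209758392732, 'cy': 238.78339592699962, 'T': array([[ 0.14806389, -0.95073849, -0.27234794,  0.61425339],
       [-0.9889772 , -0.14203669, -0.0418291 ,  0.27932227],
       [ 0.00108514,  0.27553928, -0.9612892 ,  0.50464191],
       [ 0.        ,  0.        ,  0.        ,  1.        ]])}
```

View pics/w1.png

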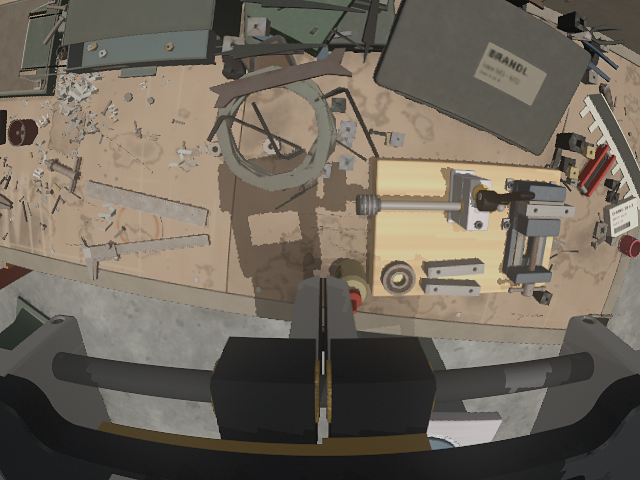

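Wrist view: the knob is at (368,204), with free space to its left and the closed fingertips at (322,285). I'll descend beside the knob.

apply_moves([
  [0,0,0,0,0,-0.04,255],
  [0,0,0,0,0,-0.045,255],
  [0,0,0,0,0,-0.045,255],
  [0,0,0,0,0,-0.045,255],
  [0,0,0,0,0,-0.04,255],
  [0,0,0,0,0,-0.025,255],
  [0,0,0,0,0,-0.01,255],
  [0,0,0,0.0014,-0.0099,0,255],
  [0,0,0,0.0012,-0.0079,0,255],
  [0,0,0,0,0,0,255],
])

```text
time_s: 3.15
ee_pos: [0.5397, 0.2463, 0.0776]
tcp_rot: [0.997, 0.074, 0.002, -0.0]
ft_force: [0.3, -0.3, -0.2]
finger_gap: 0.004
gripper_force: 0.0
```

```bash
python3 -c "
from h import *;state()"
```

```text
t 3.15 loc mm [  1.2 175.2] z 0.0776 yaw 0.1473 zax [ 0.004  0.001 -1.   ] F [ 0.27 -0.32 -0.16] Floc [ 0.22 -0.35] q [ 0.24  0.26  1.79 -0.    1.09  1.66] gap 0.004
```

apply_moves([
  [0,0,0,0.0002,-0.002,0,255],
  [0,0,0,0.0002,-0.002,0,255],
  [0,0,0,0.0003,-0.002,0,255],
  [0,0,0,0.0003,-0.002,0,255],
  [0,0,0,0.0003,-0.002,0,255],
  [0,0,0,0.0003,-0.002,0,255],
  [0,0,0,0.0003,-0.002,0,255],
])

```text
time_s: 3.85
ee_pos: [0.5401, 0.2332, 0.0757]
tcp_rot: [0.997, 0.074, 0.0, -0.0]
ft_force: [0.4, 1.3, 2.0]
finger_gap: 0.003
gripper_force: 1.0
```

```bash
python3 - <<'E'
from h import *;state()
from rig import arm
i=arm.camera_info('top');im,d=arm.capture('top');cv2.imwrite('pics/t2.png',cv2.resize(im[190:260,290:490],None,fx=4,fy=4,interpolation=cv2.INTER_CUBIC))
E
```

```text
t 3.85 loc mm [ -0.4 162.2] z 0.0757 yaw 0.1489 zax [ 0.001  0.    -1.   ] F [0.39 1.31 1.98] Floc [0.58 1.24] q [0.21 0.25 1.8  0.   1.08 1.64] gap 0.003
```

View pics/t2.png

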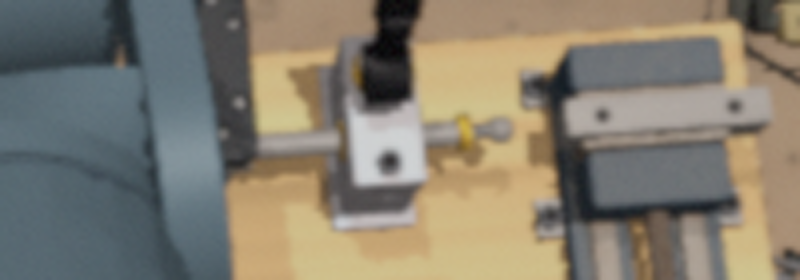

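Top view: the ball tip is now at (512,129) and the bar end at (563,117), so about 19 mm remains. Drag is about 1.3 N.

apply_moves([
  [0,0,0,0.0003,-0.002,0,255],
  [0,0,0,0.0003,-0.002,0,255],
  [0,0,0,0.0003,-0.002,0,255],
  [0,0,0,0.0003,-0.002,0,255],
  [0,0,0,0.0003,-0.002,0,255],
  [0,0,0,0.0003,-0.002,0,255],
  [0,0,0,0.0001,-0.001,0,255],
])

```text
time_s: 4.6
ee_pos: [0.5418, 0.2199, 0.0754]
tcp_rot: [0.997, 0.074, 0.0, 0.0]
ft_force: [1.6, 2.7, 1.1]
finger_gap: 0.005
gripper_force: 1.0
```

```bash
cat > gap.py <<'E'
from h import *;state()
from rig import arm
import sys
ims=[arm.capture('top')[0].astype(float) for _ in range(3)]
im=np.mean(ims,0).astype(np.uint8)
cv2.imwrite(sys.argv[1],cv2.resize(im[195:245,380:480],None,fx=8,fy=8,interpolation=cv2.INTER_CUBIC))
E
python3 gap.py pics/t3.png
```

```text
t 4.6 loc mm [ -0.6 148.7] z 0.0754 yaw 0.1487 zax [ 0. -0. -1.] F [1.6  2.74 1.06] Floc [1.99 2.47] q [ 0.19  0.25  1.81 -0.    1.08  1.61] gap 0.005
```

View pics/t3.png

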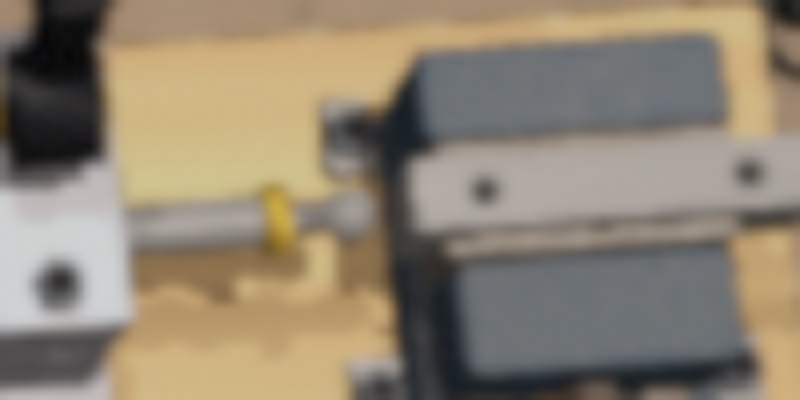

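Ball tip at (377,213), bar end at (410,195): about 4–6 mm to go, so I'll take small steps.

apply_moves([
  [0,0,0,0.0001,-0.0005,0,255],
  [0,0,0,0.0001,-0.0005,0,255],
  [0,0,0,0.0001,-0.0005,0,255],
  [0,0,0,0.0001,-0.0005,0,255],
  [0,0,0,0.0001,-0.0005,0,255],
])

```text
time_s: 5.25
ee_pos: [0.5418, 0.2176, 0.0751]
tcp_rot: [0.997, 0.074, -0.001, 0.0]
ft_force: [-1.5, 2.4, 0.1]
finger_gap: 0.007
gripper_force: 1.0
```

apply_moves([
  [0,0,0,0.0,-0.0003,0,255],
  [0,0,0,0.0001,-0.0003,0,255],
])

```text
time_s: 5.45
ee_pos: [0.5419, 0.217, 0.0752]
tcp_rot: [0.997, 0.074, -0.001, 0.0]
ft_force: [-1.7, 2.2, -0.1]
finger_gap: 0.005
gripper_force: 1.0
```

apply_moves([
  [0,0,0,0.0,-0.0003,0,255],
  [0,0,0,0.0001,-0.0003,0,255],
])

```text
time_s: 5.65
ee_pos: [0.5421, 0.2164, 0.0752]
tcp_rot: [0.997, 0.074, -0.0, 0.0]
ft_force: [-2.6, 1.7, -0.7]
finger_gap: 0.005
gripper_force: 1.0
```

apply_moves([
  [0,0,0,0.0,-0.0003,0,255],
  [0,0,0,0.0,-0.0003,0,255],
])

```text
time_s: 5.85
ee_pos: [0.5424, 0.2158, 0.0753]
tcp_rot: [0.997, 0.074, -0.0, 0.0]
ft_force: [-1.1, 1.7, -1.9]
finger_gap: 0.004
gripper_force: 1.0
```

apply_moves([
  [0,0,0,0.0,-0.0003,0,255],
])

```text
time_s: 5.95
ee_pos: [0.5425, 0.2155, 0.0754]
tcp_rot: [0.997, 0.074, 0.0, -0.0]
ft_force: [-0.6, 1.6, -1.8]
finger_gap: 0.003
gripper_force: 1.0
```

apply_moves([
  [0,0,0,0.0,-0.0003,0,255],
])

```text
time_s: 6.05
ee_pos: [0.5425, 0.2152, 0.0754]
tcp_rot: [0.997, 0.074, 0.0, -0.0]
ft_force: [-1.3, 1.2, -1.2]
finger_gap: 0.008
gripper_force: 1.0
```

apply_moves([
  [0,0,0,0.0,-0.0003,0,255],
])

```text
time_s: 6.15
ee_pos: [0.5426, 0.2149, 0.0755]
tcp_rot: [0.997, 0.074, 0.0, -0.0]
ft_force: [-0.8, 1.2, -1.5]
finger_gap: 0.003
gripper_force: 1.0
```

apply_moves([
  [0,0,0,0.0,-0.0003,0,255],
])

```text
time_s: 6.25
ee_pos: [0.5427, 0.2146, 0.0755]
tcp_rot: [0.997, 0.074, 0.0, -0.0]
ft_force: [-0.6, 2.4, -1.6]
finger_gap: 0.004
gripper_force: 1.0
```

apply_moves([
  [0,0,0,0.0001,-0.0003,0,255],
])

```text
time_s: 6.35
ee_pos: [0.5427, 0.2145, 0.0755]
tcp_rot: [0.997, 0.074, 0.0, -0.0]
ft_force: [-1.2, 3.3, -1.5]
finger_gap: 0.003
gripper_force: 1.5
```

apply_moves([
  [0,0,0,0.0,-0.0003,0,255],
])

```text
time_s: 6.45
ee_pos: [0.5427, 0.2143, 0.0755]
tcp_rot: [0.997, 0.074, 0.0, -0.0]
ft_force: [-0.0, 4.8, -1.0]
finger_gap: 0.004
gripper_force: 2.0
```

```bash
python3 gap.py pics/t4.png
```

```text
t 6.45 loc mm [ -0.6 143.1] z 0.0755 yaw 0.1486 zax [ 0.     0.001 -1.   ] F [-0.01  4.84 -1.04] Floc [0.7  4.79] q [0.18 0.24 1.82 0.   1.08 1.6 ] gap 0.004
```

View pics/t4.png

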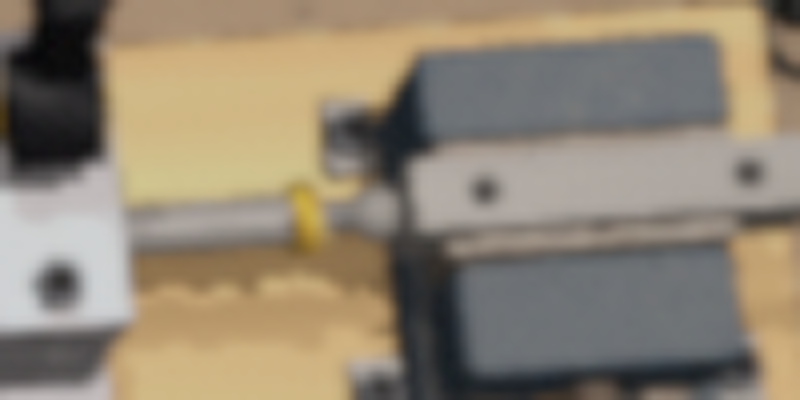

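Contact: the force rose from 1.2 to 4.8 N over the last 3 rows, and the ball at (403,212) meets the bar end. The bar's hole is still at (485,188), so the bar has not shifted. Next I'll back off and go behind the lever.

apply_moves([
  [0,0,0,-0.0003,0.002,0,255],
  [0,0,0,-0.0015,0.01,0,255],
  [0,0,0,-0.0015,0.01,0,255],
  [0,0,0,0,0,0.045,255],
  [0,0,0,0,0,0.045,255],
  [0,0,0,0,0,0.045,255],
  [0,0,0,0,0,0.045,255],
  [0,0,0,0,0,0.045,255],
  [0,0,0,0.0166,-0.032,0,255],
  [0,0,0,0.0166,-0.032,0,255],
  [0,0,0,0.0166,-0.032,0,255],
  [0,0,0,0.0166,-0.032,0,255],
  [0,0,0,0.0166,-0.032,0,255],
  [0,0,0,0,0,0,255],
])

```text
time_s: 8.0
ee_pos: [0.6235, 0.0731, 0.3001]
tcp_rot: [0.997, 0.072, -0.0, 0.001]
ft_force: [-0.5, 0.3, 0.7]
finger_gap: 0.001
gripper_force: 0.0
```

```bash
python3 - <<'E'
from h import *;state()
from rig import arm
i=arm.camera_info('top');im,d=arm.capture('top');P=cloud(d,i)
i=arm.camera_info('wrist');im,d=arm.capture('wrist')
cv2.imwrite('pics/w5.png',im)
i=arm.camera_info('side');im,d=arm.capture('side');cv2.imwrite('pics/s5.png',cv2.resize(im[100:280,240:480],None,fx=3.3,fy=3.3,interpolation=cv2.INTER_CUBIC))
t=np.array([1.43,1.6,1.8,2,2.2,2.4,2.6,2.75,2.85,2.95,3.01])
print(np.c_[t,28+70*np.cos(t)+3.3*np.sin(t),128+70*np.sin(t)-3.3*np.cos(t)].round(1))
E
```

```text
t 8.0 loc mm [58.5 -8.5] z 0.3001 yaw 0.1447 zax [-0.    -0.001 -1.   ] F [-0.54  0.3   0.72] Floc [-0.49  0.37] q [-0.06  0.13  1.51 -0.    1.49  1.36] gap 0.001
[[  1.4  41.1 196.8]
 [  1.6  29.3 198.1]
 [  1.8  15.3 196.9]
 [  2.    1.9 193. ]
 [  2.2 -10.5 186.5]
 [  2.4 -21.4 177.7]
 [  2.6 -30.3 166.9]
 [  2.8 -35.4 157.8]
 [  2.8 -38.1 151.3]
 [  3.  -40.1 144.6]
 [  3.  -41.  140.5]]
```

View pics/s5.png

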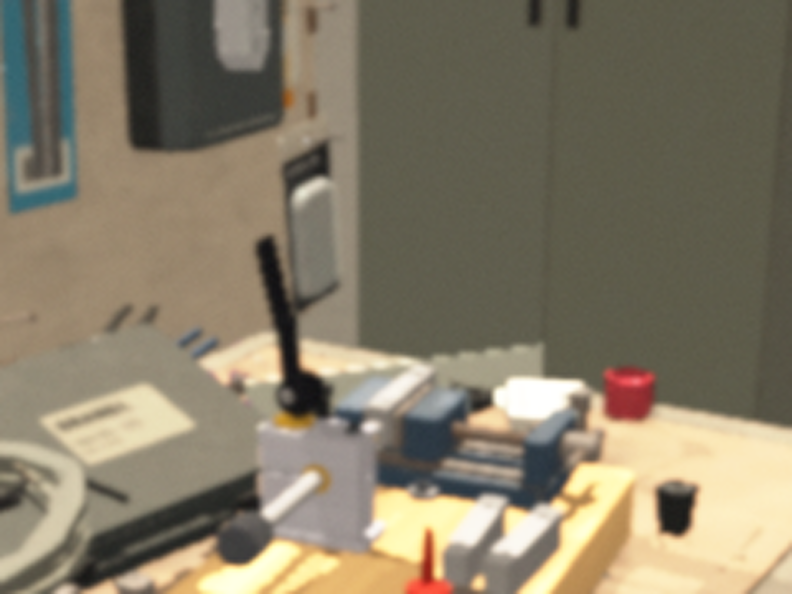

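Side crop: the lever stands open, hinge (303,392) to tip (265,237). The fingertips are above and behind it at (240,65).

apply_moves([
  [0,0,0,-0.0038,0.0252,0,255],
  [0,0,0,0,0,0,255],
  [0,0,0,0,0,-0.035,255],
  [0,0,0,0,0,-0.035,255],
  [0,0,0,0,0,-0.033,255],
  [0,0,0,-0.005,-0.0007,0,255],
  [0,0,0,-0.005,-0.0007,0,255],
  [0,0,0,-0.004,-0.0006,0,255],
])

```text
time_s: 8.95
ee_pos: [0.6054, 0.0995, 0.2002]
tcp_rot: [0.997, 0.075, 0.002, 0.0]
ft_force: [1.7, 1.4, 0.3]
finger_gap: 0.007
gripper_force: 0.6
```

```bash
python3 -c "
from h import *;state()"
```

```text
t 8.95 loc mm [44.5 20.3] z 0.2002 yaw 0.1494 zax [ 0.005  0.    -1.   ] F [1.71 1.37 0.28] Floc [1.9 1.1] q [-0.02  0.16  1.66  0.    1.31  1.4 ] gap 0.007
```

apply_moves([
  [0,0,0,-0.005,-0.001,0,255],
  [0,0,0,-0.005,-0.001,0,255],
  [0,0,0,-0.005,-0.001,0,255],
  [0,0,0,-0.0047,-0.0008,-0.0004,255],
  [0,0,0,-0.0047,-0.0008,-0.0004,255],
  [0,0,0,-0.0047,-0.0008,-0.0004,255],
])

```text
time_s: 9.55
ee_pos: [0.5775, 0.0941, 0.1985]
tcp_rot: [0.997, 0.074, 0.004, -0.0]
ft_force: [7.2, 1.7, 2.5]
finger_gap: 0.008
gripper_force: 4.1
```

```bash
python3 -c "
from h import *;state()"
```

```text
t 9.55 loc mm [16.1 19. ] z 0.1985 yaw 0.1484 zax [ 0.008  0.001 -1.   ] F [7.21 1.68 2.49] Floc [7.38 0.6 ] q [-0.03  0.1   1.74  0.    1.3   1.39] gap 0.008
```

apply_moves([
  [0,0,0,-0.0045,-0.0008,-0.0013,255],
  [0,0,0,-0.0045,-0.0008,-0.0013,255],
  [0,0,0,-0.0045,-0.0008,-0.0013,255],
  [0,0,0,-0.0042,-0.0007,-0.0022,255],
  [0,0,0,-0.0042,-0.0007,-0.0022,255],
  [0,0,0,-0.0042,-0.0007,-0.0022,255],
])

```text
time_s: 10.15
ee_pos: [0.5527, 0.0901, 0.1889]
tcp_rot: [0.997, 0.074, 0.006, -0.001]
ft_force: [10.2, 5.2, 4.3]
finger_gap: 0.008
gripper_force: 5.6
```

```bash
python3 -c "
from h import *;state()"
```

```text
t 10.15 loc mm [-9.1 18.7] z 0.1889 yaw 0.1483 zax [ 0.011  0.002 -1.   ] F [10.24  5.17  4.29] Floc [10.89  3.6 ] q [-0.04  0.04  1.81  0.    1.27  1.38] gap 0.008
```

apply_moves([
  [0,0,0,-0.0036,-0.0006,-0.003,255],
  [0,0,0,-0.0036,-0.0006,-0.003,255],
  [0,0,0,-0.0036,-0.0006,-0.003,255],
  [0,0,0,-0.003,-0.0005,-0.0037,255],
  [0,0,0,-0.003,-0.0005,-0.0037,255],
])

```text
time_s: 10.65
ee_pos: [0.5347, 0.0873, 0.1722]
tcp_rot: [0.997, 0.074, 0.004, -0.001]
ft_force: [5.2, 4.6, 6.7]
finger_gap: 0.004
gripper_force: 4.1
```

```bash
python3 -c "
from h import *;state()"
```

```text
t 10.65 loc mm [-27.3  18.6] z 0.1722 yaw 0.1484 zax [ 0.007  0.002 -1.   ] F [5.17 4.64 6.65] Floc [5.8  3.83] q [-0.05  0.02  1.87  0.    1.25  1.37] gap 0.004
```

apply_moves([
  [0,0,0,-0.002,-0.0003,-0.0036,255],
  [0,0,0,-0.002,-0.0003,-0.0036,255],
  [0,0,0,-0.002,-0.0003,-0.0036,255],
  [0,0,0,-0.002,-0.0003,-0.0036,255],
])

```text
time_s: 11.05
ee_pos: [0.524, 0.0851, 0.1548]
tcp_rot: [0.997, 0.074, -0.0, 0.0]
ft_force: [1.1, 0.7, 0.1]
finger_gap: 0.008
gripper_force: 0.5
```

apply_moves([
  [0,0,0,-0.001,-0.0002,-0.003,255],
])

```text
time_s: 11.15
ee_pos: [0.522, 0.0847, 0.1507]
tcp_rot: [0.997, 0.074, -0.002, 0.0]
ft_force: [0.2, -0.2, 0.0]
finger_gap: 0.005
gripper_force: 0.0
```

apply_moves([
  [0,0,0,-0.001,-0.0002,-0.003,255],
])

```text
time_s: 11.25
ee_pos: [0.5211, 0.0846, 0.1476]
tcp_rot: [0.997, 0.074, -0.002, 0.0]
ft_force: [-0.7, 0.1, -0.7]
finger_gap: 0.002
gripper_force: 0.0
```

```bash
python3 -c "
from h import *;state()"
```

```text
t 11.25 loc mm [-41.1  17.9] z 0.1476 yaw 0.1488 zax [-0.003 -0.001 -1.   ] F [-0.71  0.1  -0.68] Floc [-0.69  0.21] q [-0.05  0.02  1.91 -0.    1.21  1.37] gap 0.002
```

Force fell to zero, so the lever has snapped over. I'll back off upward and look.

apply_moves([
  [0,0,0,0,0,0.02,255],
  [0,0,0,0,0,0.04,255],
  [0,0,0,0,0,0.045,255],
  [0,0,0,0,0,0.045,255],
  [0,0,0,-0.02,-0.04,0.01,255],
  [0,0,0,-0.02,-0.04,0.01,255],
  [0,0,0,-0.02,-0.04,0,255],
  [0,0,0,-0.02,-0.04,0,255],
  [0,0,0,-0.01,-0.045,0,255],
  [0,0,0,0.0,-0.045,0,255],
  [0,0,0,0,-0.045,0,255],
  [0,0,0,0,-0.045,0,255],
  [0,0,0,0,0,0,255],
])

```text
time_s: 12.55
ee_pos: [0.431, -0.2589, 0.3174]
tcp_rot: [0.997, 0.071, -0.002, -0.001]
ft_force: [0.5, 0.7, 0.1]
finger_gap: 0.004
gripper_force: 0.0
```

```bash
python3 gap.py pics/t6.png; python3 - <<'E'
from rig import arm
import cv2,numpy as np
s=arm.capture('side')[0]; a=cv2.resize(s[165:305,280:460],(800,600)[:2],interpolation=cv2.INTER_CUBIC) 
t=cv2.imread('pics/t6.png'); a=cv2.resize(s[180:290,280:480],(600,330),interpolation=cv2.INTER_CUBIC); t=cv2.resize(t,(540,270))
o=np.zeros((600,600,3),np.uint8); o[:330]=a; o[330:,:540]=t; cv2.imwrite('pics/c6.png',o)
E
```

```text
t 12.55 loc mm [-180.8 -308.5] z 0.3174 yaw 0.143 zax [-0.003  0.001 -1.   ] F [0.53 0.73 0.06] Floc [0.63 0.64] q [-0.77 -0.18  1.79 -0.    1.53  0.66] gap 0.004
```

View pics/c6.png

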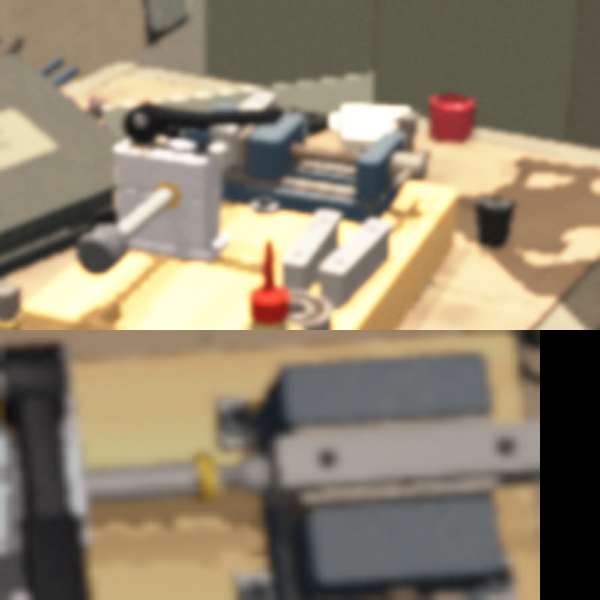

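View pics/t6.png

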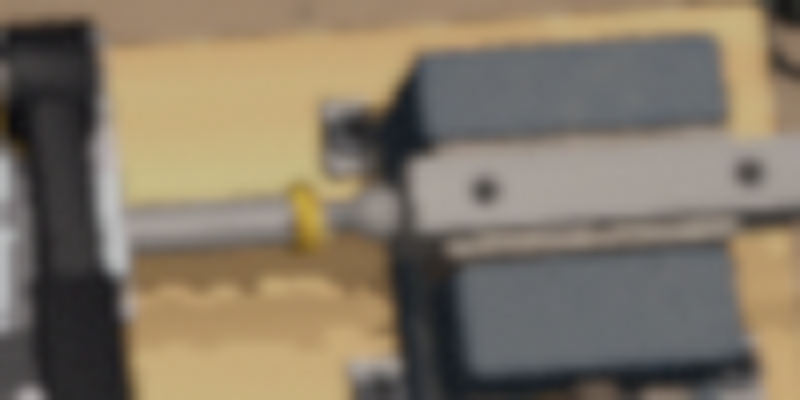

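The lever lies shut, hinge (145,122) to tip (325,118) in the side part of the composite. In the top view the ball is still at the bar end (403,212), and the bar's hole is unmoved at (485,188).

```bash
python3 -c "
from rig import arm
print(arm.finish_job())"
```

```text
the job is handed in; nothing more can be done
None
```

The job is handed in: the stop ball touches the end of the bar, the bar shows no shift in the pictures, the cam lever snapped shut on its block, and I touched none of the loose things.

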